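Shut the kit drawer and present its opened combination padlock

TASK

First push the open kit drawer fully home, until it snaps past its catch and seats. Then unlock the combination padlock lying in its wooden nest: turn its dial through its clicks until the pointer faces the index mark at the shackle end, and pull the shackle out to its stop; finally lift the open padlock out and finish while still holding it, motionless and level with the dial up, its body in the air a few centimetres directly above the two hasp eyes on the cabinet, touching nothing but the gripper. Leave the jar, the tape roll and the clay stamp alone.

Things in the scene. Friction and masses are not known exactly. Their poses are not given: they have to be found in the camera images.
- kit: Low light-wood cabinet with one drawer, fixed to the table: 160 mm deep (its x), 220 mm wide (y), 80 mm high. Origin: centre of its underside; its -x side is the front with the drawer, z up.
- kit_drawer0 (a joint): Drawer of the cabinet, how far it is open in m: 0 = home, grows as it comes out along the cabinet's -x; at most about 0.10. Slides with about 1 N of friction. A sprung roller resists from about 0.012 m on with up to about 5 N; past about 0.005 m it snaps the drawer home and keeps it there.
- kit_drawer0_handle (a point): Middle of the drawer's steel bar handle; the bar runs along the cabinet's y, about 100 mm long and about 10 mm thick, its centre 35 mm in front of the wooden drawer front and 44 mm above the table. The drawer front is 15 mm thick and 214 mm wide. Axes as the cabinet's.
- hasp (a point): Point midway between the two upright steel hasp eyes, at the height of their tops (97 mm above the table), when the drawer is home; fixed to the cabinet, 85 mm to its -y side, 71 mm in front of its centre. Each eye is a plate 26 mm wide and 4 mm thick that stands 17 mm above the cabinet's top; one is on the drawer front, one on the cabinet's top, 18 mm apart. Axes as the cabinet's.
- nest: Wooden block, fixed to the table, 84 x 84 x 18 mm, with four low aluminium corners (9 mm high, 1 mm play) in which the padlock's body lies. Origin: centre of the underside. The middle 38 mm of the padlock's +y and -y sides are free of corners.
- lock: Loose metal combination padlock, 0.33 kg with its parts, lying in the nest with the dial up. Body 56 x 56 x 26 mm; origin: centre of the body's underside (on the dial's axis), 18 mm above the table at the start; z up, -x towards the shackle. May be gripped across its +y and -y faces, 56 mm apart. The dial's top is 45 mm above the origin.
- dial (a joint): Angle of the dial in rad, seen against the padlock's body; grows anticlockwise seen from above, range -0.6 to 2.75. 0 = pointer at the index mark: only there (within about 0.15) the shackle can come out. It clicks into a notch every 0.524 rad (0 is a notch) and takes about 0.06 N m to turn.
- dial_grip (a point): On the dial's axis, in the dial's grip bar, 40 mm above the padlock's underside. The bar is 32 mm long along this point's x, 10 mm wide along its y and stands 14 mm above the dial's 38 mm disc, from 31 to 45 mm above the padlock's underside. The bar's end on this point's -x side is the pointer, with a small white line.
- index_mark (a point): Index mark, a small raised dark dash on the top face of the padlock's body, 24.5 mm from the dial's axis towards the shackle.
- shackle (a joint): How far the shackle is pulled out in m: 0 = shut, stop at 0.022; slides along the padlock's -x against 2 N of friction and stays where it is left. Blocked unless the dial is at 0.
- shackle_bow (a point): Middle of the cross bar of the U-shaped steel shackle, 72 mm from the padlock's origin when shut and 16 mm above its underside. Rod 8 mm thick; cross bar along the padlock's y; legs along its x, 42 mm apart between centres; the free opening inside the U is 34 mm across and 40 mm deep from body to cross bar when shut.
- jar: Small round jar of ceramic colour, 48 mm across, 58 mm high, bystander. Origin: centre of the underside.
- tape: Roll of tape lying flat, 99 mm across, 25 mm high, bystander. Origin: centre of the underside.
- stamp: Small turned clay stamp, 19 mm across, 45 mm high, bystander. Origin: centre of the underside.
Mind the look-alikes: they are no part of the job. What is shaped like the nest but blue is not meant.

How it is judged:
On the way, in this order (a step that is already met when the one before it is completed fails the run):
1. the drawer is seated home, the padlock still in its nest with the dial off the mark (value of joint kit_drawer0 below 0.003 m and value of joint dial above 0.3 rad and value of joint shackle below 0.004 m), for 0.2 s.
2. the dial is at the index mark with the shackle still shut (value of joint dial between -0.25 and 0.25 rad and value of joint shackle below 0.004 m), for 0.2 s.
3. the shackle is pulled out to its stop (value of joint shackle above 0.018 m), for 0.2 s.
At the end, for the whole second after the job is handed in: Drawer home (within 3 mm), shackle out at least 16 mm; the gripper holds the padlock still and level (0.3 rad), dial up, its centre within 40 mm horizontally of the hasp point, underside 10 to 150 mm above the eyes' tops, not touching the cabinet (value of joint kit_drawer0 below 0.003 m and value of joint shackle above 0.016 m and horizontal distance between lock and hasp below 0.04 m and z of lock in the frame of hasp between 0.01 and 0.15 m and angle between lock's own z axis and vertical below 0.3 rad and linear speed of lock below 0.03 m/s and contact force between lock and the fingers above 1 N and contact force between lock and kit below 0.2 N); the arm keeps its last pose, push and grip.
It fails at once if the jar, the tape roll or the clay stamp is pushed by more than 20 mm (distance of any of jar, tape, stamp from where it was at the start of the episode above 0.02 m).
It also fails if it takes over 70 s, if anything falls off the work surface, if the arm or the gripper's body presses on something with over 40 N, if the wrist force passes 120 N, or if a joint passes its speed limit or range.

ROBOT

A 6-joint arm with a two-finger parallel gripper is mounted at the origin on a cart in front of the work surface, level with it; the furniture and walls round the work are solid. World frame = base frame: x ahead of the robot, y to its left, z up, the work surface at z = 0. Lengths are in m, angles in rad, forces in N, time in s.
With the tool pointing down it reaches from about 0.375 to 0.9 m from the base axis. Payload 3.1 kg.
Tool frame: the origin (TCP) lies at the very end of the fingers, on their centre line; the grasp point (between the pads) lies 19 mm behind it (manip.tcp_to_grasp is the distance from the TCP to the grasp point, in m); z points along the fingers, y is the line along which they close (so a half turn about z gives the same grasp; the last joint's range is limited). The gripper opens to 85 mm and grips with 20 to 120 N. Pads are 22 mm wide; open, the fingers measure 114 mm over their backs; the gripper's body (76 mm by 85 mm) begins 54 mm behind the grasp point. The pads swing forward as they close: fully open they stand 13 mm farther back than shut.
Start: joints at [0.939, 0.527, 1.433, -0, 1.181, -0.178], TCP at [0.274, 0.562, 0.231] pointing down, gripper open.
Joint ranges: [-3.08, 3.08], [-0.75, 2.2], [0.22, 2.44], [-1.43, 4.57], [0, 2.65], [-2.85, 2.85]. Speed limits (rad/s): [2.79, 2.79, 3.14, 3.14, 3.14, 3.14].

INTERFACE

Orientations are given as a unit quaternion [x, y, z, w].
In Python, from station import manip gives the robot as it stands. The module is installed in compiled form; this text tells all that it offers.
- The arm moves only by the tool step_arm, never from a script. Its argument "commands" is one flat list of numbers, 6 for each row, row after row: the shift along the tool's x, y, z in m, then the turn, a rotation vector about the tool's x, y, z in degrees. A call has exactly 10 rows; each row is the pose to reach, as a shift and turn from the pose commanded when the call began, along the tool's axes at that moment; what a row does not reach only later rows make up. A row lasts 1/10 s, in which the tool goes at most 50 mm and 8.59 degrees, less where a joint would pass 70% of its speed; a pose out of reach is approached as far as the arm can. A call with a gripper value outside its range is refused whole. "jaw" is the opening in per cent of the stroke, from 0 (shut) to 100 (fully open), set as the call begins (left out, the last holds). The fingers move at their own pace and stop on an object; "grip_force" is the grip in N (left out, the last holds). Time passes only in rows, so rows that repeat a pose let the fingers close, or fill a call up. It gives the time, the measured TCP pose, the force, the opening and the grip force at its end, in the units of the state.
- manip.sense(): the state, without advancing time (a new reading comes with each control period).
- manip.snapshot(name): name is "scene" or "side" or "wrist"; returns a dict with "pixels" (420x560x3 uint8, blue, green, red), "fx", "fy", "cx", "cy" (pixels), "k1" (the pictures are not rectified: a ray, as slopes to the right and down, at radius r is drawn at 1 + k1 r^2 times it, then the intrinsics apply), "R" (3x3) and "t" (3): a world point X has camera coordinates R X + t; the wrist camera has in their place "mount" (4x4, takes a point from camera to tool coordinates, whose origin is the TCP and whose axes are the flange's). Camera axes: x right, y down, z forward; pixel columns grow to the right and rows downward; lengths in m; the calibration is good to about 2 mm. A picture is of the moment at which its call begins: read the wrist's pose just before it. There is no depth.
- manip.sign_off(): hands the job in; it is judged then, once.
The state is a dict: "t": time; "q": joint angles; "qd": joint speeds; "tau": joint torques, N m; "tcp_pos": TCP position; "tool_rot": TCP orientation; "force": force on the tool from outside, world axes, zero at the start; "ft_torque": the same for the moment, N m; "finger_gap": opening from 0.0 (shut) to 1.0 (fully open); "gripper_force": force on a finger pad.
Only numpy, scipy, OpenCV 4.12 (cv2) and the standard library are available. Lean on these libraries where they do the work, as an engineer would, in place of code of your own. Each camera call takes 0.05 s, during which the arm holds its last target. There are 200 camera calls.

## Working session

There is one attempt and no reset: what is moved stays moved. The work goes in short steps, Python scripts to look and compute and a tool call to move; the robot and the scene stay as the last step left them, time stands still between calls to the robot, and variables do not carry over. Pictures are saved under pics/ and viewed, at most 10 in all, crops included, and the job is handed in when it is done.

Besides the shell and the picture viewer there is one more tool, called after "Request:" by a JSON object that holds its "api" and its "payload", one argument or row to a line. step_arm: Moves the arm, as the interface text tells. Its arguments: {"type":"object","properties":{"commands":{"type":"array","items":{"type":"number"}},"jaw":{"type":"number"},"grip_force":{"type":"number"}},"required":["commands"]}

```bash
mkdir -p pics; cat > h.py <<'E'
import numpy as np, cv2, json
from station import manip
from scipy.spatial.transform import Rotation as Ro
def snap(n,f=None):
    s=manip.sense() if n=="wrist" else None
    d=manip.snapshot(n)
    K=np.array([[d["fx"],0,d["cx"]],[0,d["fy"],d["cy"]],[0,0,1]])
    if n=="wrist":
        M=np.array(d["mount"]); Rt=Ro.from_quat(s["tool_rot"]).as_matrix()
        Rc=Rt@M[:3,:3]; c=Rt@M[:3,3]+np.array(s["tcp_pos"])
        R=Rc.T; t=-R@c
    else: R=np.array(d["R"]); t=np.array(d["t"])
    cam=dict(K=K.tolist(),k1=float(d["k1"]),R=R.tolist(),t=t.tolist())
    if f:
        cv2.imwrite(f"pics/{f}.png",d["pixels"]); json.dump(cam,open(f"pics/{f}.json","w"))
    return d["pixels"],cam
def load(f): return cv2.imread(f"pics/{f}.png"),json.load(open(f"pics/{f}.json"))
def pix2w(cam,uv,z):
    K=np.array(cam["K"]);R=np.array(cam["R"]);t=np.array(cam["t"])
    d=np.array([(uv[0]-K[0,2])/K[0,0],(uv[1]-K[1,2])/K[1,1]])
    x=d.copy()
    for _ in range(20): x=d/(1+cam["k1"]*(x@x))
    ray=R.T@np.array([x[0],x[1],1]); c=-R.T@t
    return c+ray*(z-c[2])/ray[2]
def w2pix(cam,X):
    K=np.array(cam["K"]);p=np.array(cam["R"])@np.array(X)+np.array(cam["t"])
    x=p[:2]/p[2]; x=x*(1+cam["k1"]*(x@x)); return K[:2,:2]@x+K[:2,2]
E
python3 - <<'E'
from h import *
a,_=snap("scene","scene1");b,_=snap("side","side1")
cv2.imwrite("pics/s1.png",cv2.resize(a,(800,600),interpolation=cv2.INTER_CUBIC))
cv2.imwrite("pics/d1.png",cv2.resize(b,(800,600),interpolation=cv2.INTER_CUBIC))
print(manip.sense(), manip.tcp_to_grasp)
E
```

```text
{'t': 0.1, 'q': array([ 9.38525507e-01,  5.28353475e-01,  1.43379063e+00,  9.18615095e-06,
        1.18138762e+00, -1.78487749e-01]), 'qd': array([-8.70078747e-05, -1.28355946e-03, -4.76417241e-03,  7.56332703e-04,
       -4.44977379e-04, -1.65421454e-04]), 'tau': array([-2.56994383e-05, -4.43301344e+01, -1.78587073e+01, -1.80839493e-04,
        3.91321068e-03, -3.39403428e-06]), 'tcp_pos': array([0.27355656, 0.56123431, 0.23043835]), 'tool_rot': array([ 2.24951417e-01,  9.74369499e-01, -8.89280789e-04, -3.86255721e-04]), 'force': array([ 0.17687075,  0.35571036, -0.06967828]), 'ft_torque': array([ 0.00109198, -0.02346511, -0.02855123]), 'gripper_force': 0.0, 'finger_gap': 0.9995732582650423} 0.0187
```

View pics/s1.png

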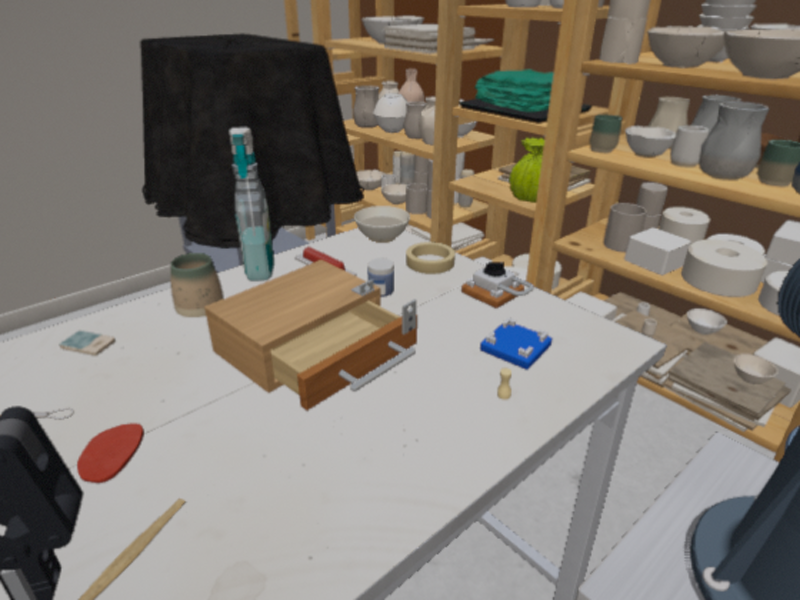

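View pics/d1.png

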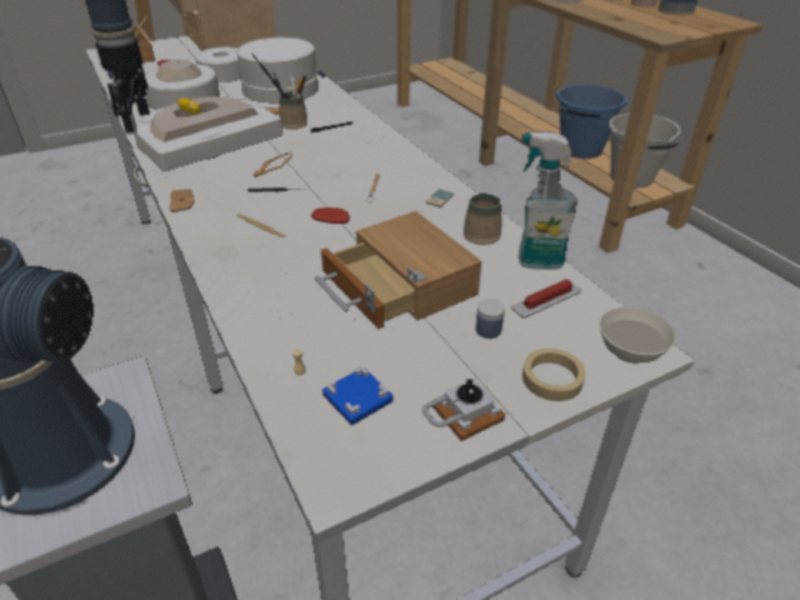

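The real padlock lies in the brown nest at scene (493,280) / side (467,403). The look-alike is the blue nest at scene (516,343) / side (357,393). The stamp is at scene (505,383), the jar at (380,277) and the tape at (430,258). The open drawer's handle runs from scene (342,380) to (412,350). Next I'll crop close on the lock and cabinet.

```bash
python3 - <<'E'
from h import *
a,ca=load("scene1");b,cb=load("side1")
c1=cv2.resize(b[255:315,285:365],(800,600),interpolation=cv2.INTER_CUBIC)
c2=cv2.resize(a[180:290,140:300],(800,550),interpolation=cv2.INTER_CUBIC)
cv2.imwrite("pics/c1.png",c1);cv2.imwrite("pics/c2.png",c2)
S=.7
for n,c,uv,z in [("lockdial scene",ca,(494,268),.063),("lockdial side",cb,(468,390),.06),("handle e1 sc",ca,(346,381),.044),("handle e2 sc",ca,(412,350),.044),
 ("h e1 sd",cb,(320,279),.044),("h e2 sd",cb,(352,306),.044),("kit top sc",ca,(208,314),.08),("",ca,(320,264),.08),("",ca,(380,296),.08),
 ("stamp",ca,(505,396),0),("jar",ca,(380,292),0),("tape",ca,(430,264),.012),("blue",ca,(516,345),.015)]:
    print(n,pix2w(c,np.array(uv)*S,z).round(3))
E
```

```text
lockdial scene [ 0.557 -0.2    0.063]
lockdial side [ 0.566 -0.224  0.06 ]
handle e1 sc [0.497 0.169 0.044]
handle e2 sc [0.491 0.057 0.044]
h e1 sd [0.485 0.161 0.044]
h e2 sd [0.505 0.059 0.044]
kit top sc [0.713 0.25  0.08 ]
 [0.74  0.038 0.08 ]
 [0.59  0.032 0.08 ]
stamp [ 0.37  -0.008  0.   ]
jar [ 0.709 -0.067  0.   ]
tape [ 0.714 -0.201  0.012]
blue [ 0.425 -0.1    0.015]
```

View pics/c1.png

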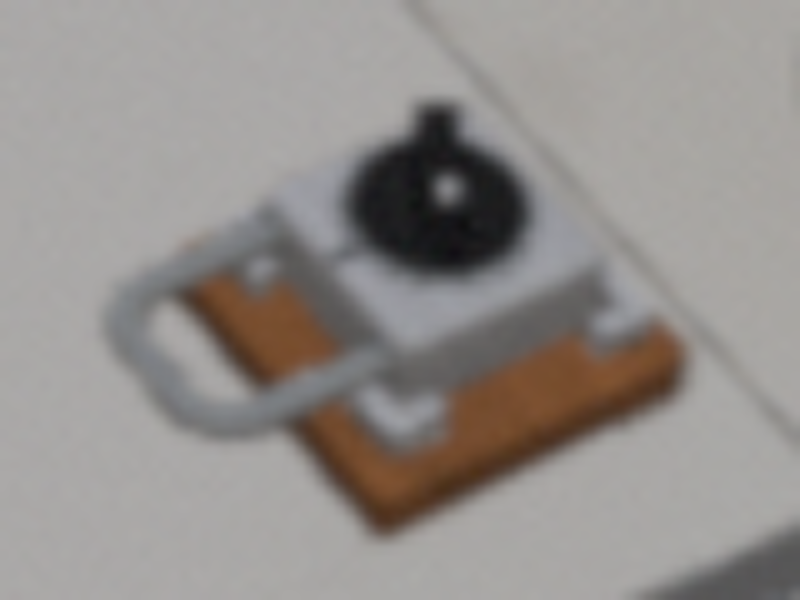

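View pics/c2.png

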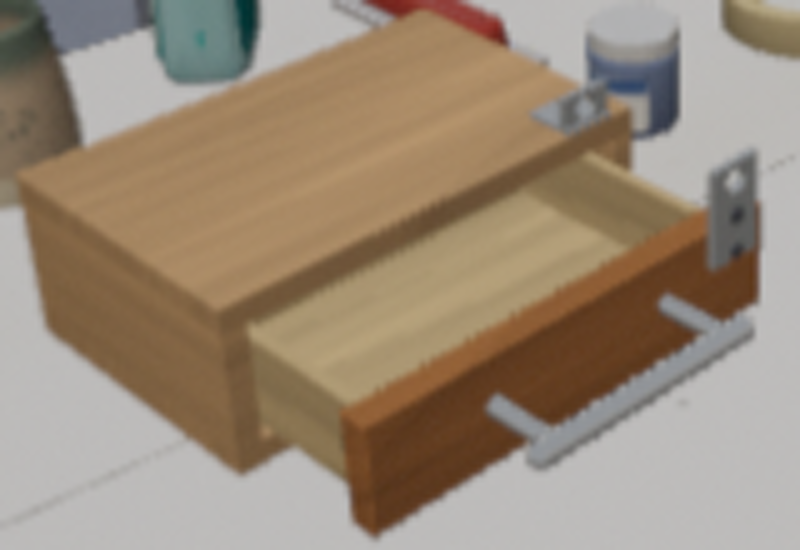

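```bash
cat > f.py <<'E'
from h import *
from scipy.optimize import least_squares
def fit(obs,x0):
    def r(p):
        c,s=np.cos(p[2]),np.sin(p[2]); o=[]
        for cam,L,uv in obs:
            X=[p[0]+c*L[0]-s*L[1],p[1]+s*L[0]+c*L[1],L[2]]; o.append(w2pix(cam,X)-uv)
        return np.concatenate(o)
    q=least_squares(r,x0,loss="soft_l1"); print(q.x.round(4),r(q.x).round(1)); return q.x
E
python3 - <<'E'
from f import *
_,ca=load("scene1");_,cb=load("side1")
A=lambda x,y:np.array([140+x/5,180+y/5]);B=lambda x,y:np.array([285+x/10,255+y/10])
k=fit([(ca,(.08,-.11,.08),A(430,12)),(ca,(.08,.11,.08),A(20,178)),(ca,(-.08,.11,.08),A(225,318)),(ca,(-.08,-.11,.08),A(632,105)),(ca,(-.08,.11,0),A(243,472)),
 (cb,(.08,.11,.08),np.array([415,213])*.7),(cb,(.08,-.11,.08),np.array([479,263])*.7),(cb,(-.08,.11,.08),np.array([357,237])*.7)],[.66,.14,0])
c,s=np.cos(k[2]),np.sin(k[2])
for x,y in [(540,462),(748,328)]:
    w=pix2w(ca,A(x,y),.044)[:2]-k[:2]; print("handle local",c*w[0]+s*w[1],-s*w[0]+c*w[1])
print("hasp",k[:2]+np.array([c*-.071+s*.085,s*-.071-c*.085]))
fit([(cb,(-.028,.028,.044),B(270,195)),(cb,(-.028,-.028,.044),B(392,352)),(cb,(.028,-.028,.044),B(602,265)),(cb,(-.0245,0,.045),B(348,253)),
 (cb,(-.042,-.042,.018),B(385,520)),(cb,(.042,-.042,.018),B(685,345)),(cb,(0,0,.049),B(437,205))],[.56,-.21,0])
print(pix2w(ca,np.array([494,277])*.7,.049))
E
```

```text
[0.6698 0.1275 0.0506] [-0.1 -1.5 -1.2 -3.1  0.1  0.1  4.3  2.6  1.1  2.8  2.3 -1.9  2.  -0.7
 -4.5 -3.9]
handle local -0.190953748706931 0.05315577296716504
handle local -0.18572025154355107 -0.0616666492863937
hasp [0.6032315  0.03900878]
[ 0.5695 -0.2228  0.054 ] [-1.8 -0.5  1.1  0.5  1.2 -1.1 -0.8  0.9 -0.4 -1.   0.9  0.7 -0.3  0.1]
[ 0.55151611 -0.19566704  0.049     ]
```

```bash
cat >> h.py <<'E'
def goto(p,yaw):
    "tool-frame shift (m) and turn (deg) to TCP at p, tool x along world angle yaw, pointing down"
    s=manip.sense();R=Ro.from_quat(s["tool_rot"])
    x=np.array([np.cos(yaw),np.sin(yaw),0]);z=np.array([0,0,-1.]);T=Ro.from_matrix(np.c_[x,np.cross(z,x),z])
    print("t",round(s["t"],2),"shift mm",(R.inv().apply(np.array(p)-s["tcp_pos"])*1000).round(1),"turn",(R.inv()*T).as_rotvec(degrees=True).round(1))
E
python3 - <<'E'
from h import *
d=manip.snapshot("wrist");print(np.array(d["mount"]).round(3),d["fx"],d["k1"])
goto([.42,.12,.25],np.pi+.05)
E
```

```text
[[-0.001 -0.964 -0.268  0.067]
 [ 1.    -0.001 -0.001 -0.002]
 [ 0.001 -0.268  0.964 -0.142]
 [ 0.     0.     0.     1.   ]] 290.14478285775635 -0.043049918961042495
t 0.15 shift mm [-325.  -332.5  -19. ] turn [ -0.1  -0.  -28.9]
```

Request:
{"api": "step_arm", "payload": {
  "commands": [-0.04,-0.04,-0.002,0,0,-4,-0.08,-0.08,-0.004,0,0,-8,-0.12,-0.12,-0.007,0,0,-12,-0.16,-0.165,-0.01,0,0,-16,-0.2,-0.205,-0.012,0,0,-20,-0.235,-0.24,-0.014,0,0,-23,-0.27,-0.275,-0.016,0,0,-26,-0.295,-0.305,-0.018,0,0,-29,-0.315,-0.323,-0.019,0,0,-29,-0.325,-0.332,-0.019,0,0,-29],
  "jaw": 0
}}

```text
t: 1.15
tcp_pos: [0.4222, 0.117, 0.2507]
tool_rot: [-0.024, 1.0, -0.001, 0.001]
force: [-0.3, 0.2, 0.1]
finger_gap: 0.005
gripper_force: 0.0
```

```bash
python3 - <<'E'
from h import *
a,c=snap("wrist","w1"); cv2.imwrite("pics/w1b.png",cv2.resize(a,(800,600),interpolation=cv2.INTER_CUBIC))
s=manip.sense();print(s["tcp_pos"],s["q"].round(2))
E
```

```text
[0.42272393 0.11676634 0.2505749 ] [ 0.01  0.25  1.86 -0.    1.04 -1.6 ]
```

View pics/w1b.png

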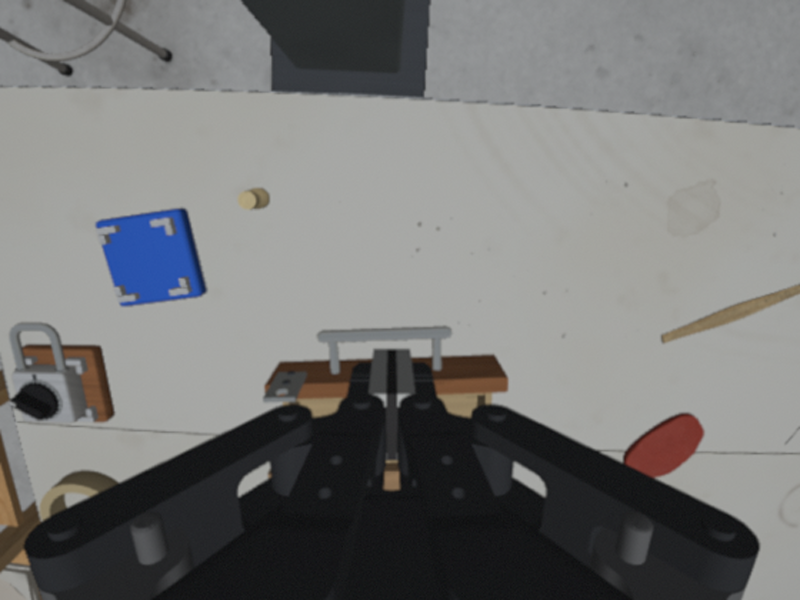

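Wrist view: the handle runs from (318,336) to (452,331), the drawer front's outer top edge from (280,363) to (498,358), and the stamp is at (255,198). The padlock is at the left edge, around (42,400).

```bash
python3 - <<'E'
from h import *
_,c=load("w1")
for n,uv,z in [("h",(320,336),.047),("h",(450,331),.047),("front",(280,363),.078),("front",(498,358),.078),("eye",(287,378),.097),("stamp",(250,200),.045),("lock shackle",(37,327),.034),("dial ctr",(40,400),.049),("bl",(15,373),.044),("br",(80,368),.044),("brb",(83,418),.044),("nest tr",(102,346),.018),("nest br",(113,415),.018)]:
    print(n,pix2w(c,np.array(uv)*.7,z).round(4))
goto([.425,.112,.12],np.pi+.05)
E
```

```text
h [0.4874 0.0546 0.047 ]
h [0.4772 0.1696 0.047 ]
front [0.5009 0.0266 0.078 ]
front [0.4879 0.2061 0.078 ]
eye [0.5046 0.0369 0.097 ]
stamp [ 0.3719 -0.0036  0.045 ]
lock shackle [ 0.4974 -0.2181  0.034 ]
dial ctr [ 0.5664 -0.2164  0.049 ]
bl [ 0.5419 -0.2412  0.044 ]
br [ 0.5325 -0.1737  0.044 ]
brb [ 0.5865 -0.1801  0.044 ]
nest tr [ 0.5204 -0.168   0.018 ]
nest br [ 0.598  -0.1681  0.018 ]
t 1.2 shift mm [ -1.8  -4.6 130.6] turn [-0.1  0.1 -0.1]
```

Request:
{"api": "step_arm", "payload": {
  "commands": [0,-0.004,0.03,0,0,-1,0,-0.004,0.065,0,0,-1,0,-0.004,0.1,0,0,-1,0,-0.004,0.135,0,0,-1,0,-0.004,0.165,0,0,-1,0,-0.004,0.19,0,0,-1,0,-0.004,0.208,0,0,-1,0,-0.004,0.216,0,0,-1,0,-0.004,0.22,0,0,-1,0,-0.004,0.22,0,0,-1]
}}

```text
t: 2.2
tcp_pos: [0.4208, 0.1171, 0.0303]
tool_rot: [-0.035, 0.999, 0.0, -0.0]
force: [0.5, 0.4, -0.3]
finger_gap: -0.001
gripper_force: 0.0
```

```bash
python3 - <<'E'
from h import *
goto([.57,.1215,.03],np.pi+.07)
E
```

```text
t 2.2 shift mm [-149.2   -6.1    0.3] turn [ 0. -0.  0.]
```

Request:
{"api": "step_arm", "payload": {
  "commands": [-0.015,0,0,0,0,0,-0.03,0,0,0,0,0,-0.04,0,0,0,0,0,-0.048,0,0,0,0,0,-0.056,0,0,0,0,0,-0.064,0,0,0,0,0,-0.072,0,0,0,0,0,-0.08,0,0,0,0,0,-0.085,0,0,0,0,0,-0.085,0,0,0,0,0]
}}

```text
t: 3.2
tcp_pos: [0.5072, 0.1228, 0.0303]
tool_rot: [-0.035, 0.999, -0.0, 0.001]
force: [-0.7, -0.6, -0.6]
finger_gap: -0.0
gripper_force: 0.0
```

```bash
python3 - <<'E'
from h import *
a,c=snap("wrist","w2"); cv2.imwrite("pics/w2b.png",cv2.resize(a[120:400,60:500],(800,509),interpolation=cv2.INTER_CUBIC))
E
```

```text
(no output)
```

View pics/w2b.png

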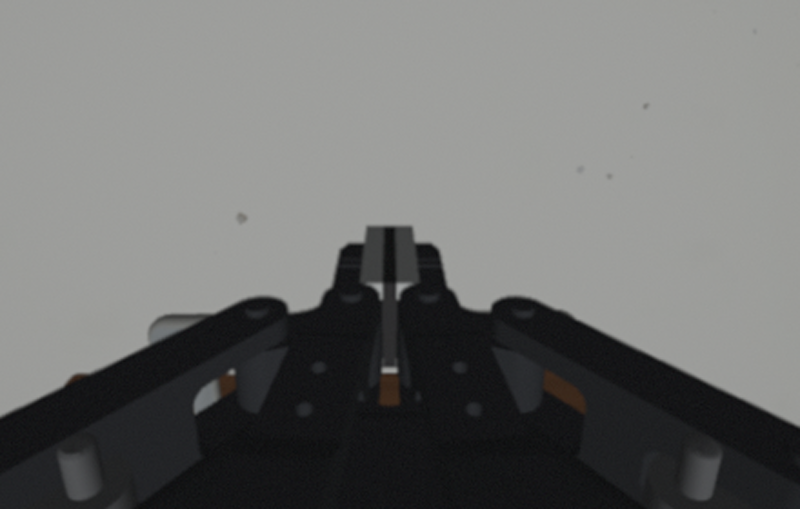

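The closed fingers stand in front of the bar, whose end shows at (155,330) in the crop. I'll keep pushing gently.

Request:
{"api": "step_arm", "payload": {
  "commands": [-0.003,0,0,0,0,0,-0.006,0,0,0,0,0,-0.009,0,0,0,0,0,-0.012,0,0,0,0,0,-0.015,0,0,0,0,0,-0.018,0,0,0,0,0,-0.02,0,0,0,0,0,-0.02,0,0,0,0,0,-0.02,0,0,0,0,0,-0.02,0,0,0,0,0]
}}

```text
t: 4.25
tcp_pos: [0.5234, 0.1242, 0.0301]
tool_rot: [-0.035, 0.999, -0.0, -0.002]
force: [-5.6, -0.6, 2.1]
finger_gap: -0.003
gripper_force: 2.6
```

```bash
python3 - <<'E'
from h import *
a,c=snap("side","side2"); 
cv2.imwrite("pics/sd2.png",cv2.resize(a[130:250,190:350],(800,600),interpolation=cv2.INTER_CUBIC))
print(manip.sense()["force"])
E
```

```text
[-4.04259718  0.36040858  2.72160991]
```

View pics/sd2.png

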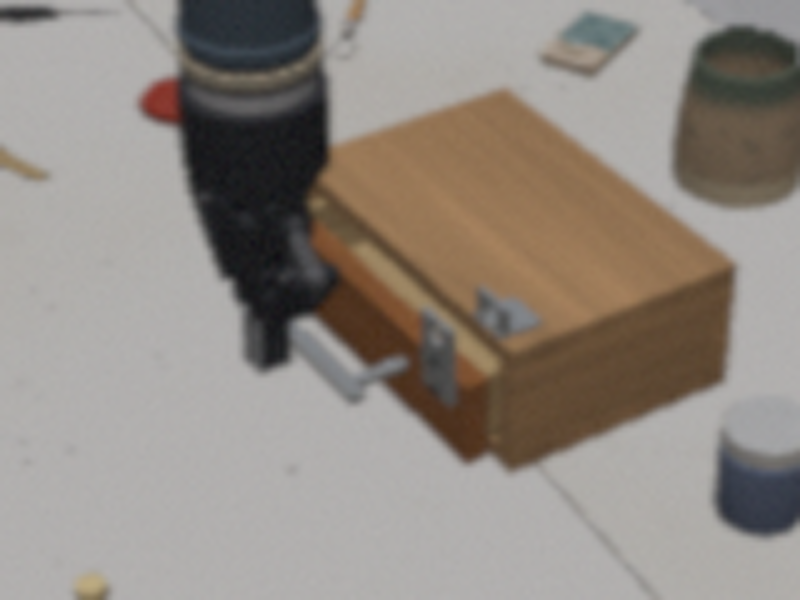

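The drawer is nearly home with a gap of about 10 mm left at (500,380), and the roller resists at 5 N.

Request:
{"api": "step_arm", "payload": {
  "commands": [-0.002,0,0,0,0,0,-0.004,0,0,0,0,0,-0.006,0,0,0,0,0,-0.008,0,0,0,0,0,-0.01,0,0,0,0,0,-0.01,0,0,0,0,0,-0.01,0,0,0,0,0,-0.01,0,0,0,0,0,-0.01,0,0,0,0,0,-0.01,0,0,0,0,0]
}}

```text
t: 5.3
tcp_pos: [0.5348, 0.125, 0.0302]
tool_rot: [-0.035, 0.999, 0.0, -0.001]
force: [-4.9, 1.3, 1.3]
finger_gap: -0.002
gripper_force: 2.5
```

Request:
{"api": "step_arm", "payload": {
  "commands": [-0.002,0,0,0,0,0,-0.003,0,0,0,0,0,-0.004,0,0,0,0,0,-0.005,0,0,0,0,0,-0.006,0,0,0,0,0,-0.007,0,0,0,0,0,-0.007,0,0,0,0,0,-0.007,0,0,0,0,0,-0.007,0,0,0,0,0,-0.007,0,0,0,0,0]
}}

```text
t: 6.3
tcp_pos: [0.5348, 0.125, 0.03]
tool_rot: [-0.035, 0.999, -0.0, -0.008]
force: [-15.0, -0.9, 10.8]
finger_gap: -0.003
gripper_force: 7.6
```

```bash
python3 - <<'E'
from h import *
a,c=snap("side","side3"); b,_=load("side2")
p=cv2.resize(a[170:230,245:305],(400,400),interpolation=cv2.INTER_CUBIC);q=cv2.resize(b[170:230,245:305],(400,400),interpolation=cv2.INTER_CUBIC)
cv2.imwrite("pics/sd3.png",np.hstack([q,p]))
print(manip.sense()["force"],manip.sense()["tcp_pos"])
E
```

```text
[-15.08039093  -2.09636943  10.23490118] [0.53481878 0.12502587 0.03001988]
```

Two readings at the same position with the force tripled mean a hard stop, so the drawer is seated. I'll retreat and go above the lock.

Request:
{"api": "step_arm", "payload": {
  "commands": [0.01,0,0,0,0,0,0.03,0,0,0,0,0,0.05,0,0,0,0,0,0.06,0,-0.01,0,0,0,0.06,0,-0.035,0,0,0,0.06,0,-0.07,0,0,0,0.06,-0.01,-0.11,0,0,0,0.06,-0.03,-0.145,0,0,0,0.06,-0.055,-0.16,0,0,0,0.06,-0.08,-0.16,0,0,0]
}}

```text
t: 7.35
tcp_pos: [0.4927, 0.04, 0.1947]
tool_rot: [-0.035, 0.999, -0.001, 0.007]
force: [0.3, 0.3, -0.2]
finger_gap: 0.001
gripper_force: 0.0
```

```bash
python3 - <<'E'
from h import *
goto([.605,-.218,.14],np.pi+.05)
E
```

```text
t 7.35 shift mm [ -93.1 -265.1   56.7] turn [-0.2  0.8  1.2]
```

Request:
{"api": "step_arm", "payload": {
  "commands": [-0.01,-0.035,0,0,0,0,-0.02,-0.075,0,0,0,0,-0.035,-0.115,0,0,0,0.5,-0.05,-0.155,0.005,0,0,1,-0.065,-0.195,0.015,0,0,1,-0.08,-0.23,0.03,0,0,1,-0.09,-0.25,0.045,0,0,1,-0.095,-0.26,0.055,0,0,1,-0.095,-0.265,0.057,0,0,1,-0.095,-0.265,0.057,0,0,1]
}}

```text
t: 8.35
tcp_pos: [0.6013, -0.2163, 0.1334]
tool_rot: [-0.026, 1.0, -0.0, 0.0]
force: [-0.6, -0.1, 0.4]
finger_gap: 0.003
gripper_force: 0.0
```

```bash
python3 - <<'E'
from h import *
a,c=snap("wrist","w3")
print(manip.sense()["tcp_pos"],manip.sense()["tool_rot"])
p=cv2.imread("pics/sd3.png");p=cv2.resize(p,(480,240))
u=w2pix(c,[.568,-.22,.05]);print(u)
x0=int(np.clip(u[0]-80,0,400));y0=int(np.clip(u[1]-70,0,300));print(x0,y0)
q=cv2.resize(a[y0:y0+120,x0:x0+160],(480,360),interpolation=cv2.INTER_CUBIC)
q2=cv2.resize(a[:,:],(320,240))
m=np.zeros((600,800,3),np.uint8);m[:360,:480]=q;m[360:,:480]=p;m[:240,480:]=q2
cv2.imwrite("pics/m1.png",m)
E
```

```text
[ 0.60125894 -0.21565016  0.13385353] [-2.63947542e-02  9.99651590e-01  2.52469289e-05  1.22443879e-04]
[273.59560193 175.16162738]
193 105
```

View pics/m1.png

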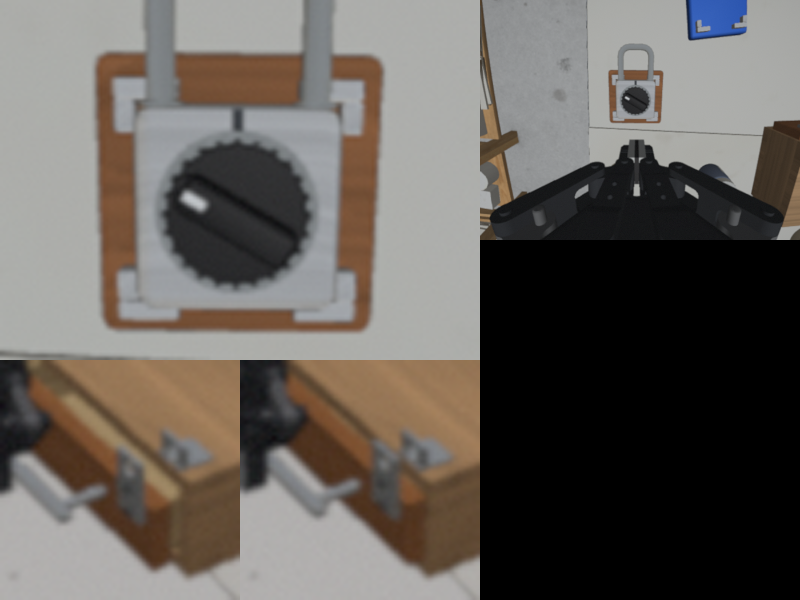

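The montage shows the drawer home (right-hand crop, gap closed). The dial is centred at crop (237,213), i.e. raw (272,176). Its white pointer at (194,201) faces left and up, about 60° anticlockwise of the index mark at (238,118), so the dial is about +1.05 rad and has to turn 60° clockwise.

```bash
python3 - <<'E'
from f import *
_,c=load("w3")
P=lambda x,y:np.array([193+x/3,105+y/3])
L=fit([(c,(-.028,-.028,.044),P(137,105)),(c,(-.028,.028,.044),P(341,108)),(c,(.028,-.028,.044),P(137,307)),(c,(.028,.028,.044),P(340,306)),(c,(0,0,.049),P(237,213)),(c,(-.0245,0,.045),P(238,118)),
(c,(-.042,-.042,.018),P(97,54)),(c,(-.042,.042,.018),P(382,56)),(c,(.042,-.042,.018),P(106,330)),(c,(.042,.042,.018),P(369,331))],[.568,-.218,.05])
a=pix2w(c,P(187,181),.063);b=pix2w(c,P(289,252),.063)
print(a,b,(a+b)/2,"bar yaw",np.degrees(np.arctan2(*(a-b)[[1,0]])))
s=manip.sense();print(s["q"].round(2))
goto([L[0],L[1],.12],np.arctan2(*(b-a)[[1,0]]))
E
```

```text
[ 0.5692 -0.2209  0.0472] [-2.2 -0.5  1.8 -1.2 -0.2  1.6 -0.2  2.2  0.3  0.4  0.1 -0.1 -1.9 -1.4
  1.6 -1.6 -1.3  0.9  1.7  1. ]
[ 0.55946479 -0.23376619  0.063     ] [ 0.57573996 -0.20785026  0.063     ] [ 0.56760238 -0.22080823  0.063     ] bar yaw -122.12877155266246
[-0.52  0.66  1.48  0.    1.   -2.14]
t 8.4 shift mm [32.3 -3.6 13.8] turn [  0.    0.  125.2]
```

Request:
{"api": "step_arm", "payload": {
  "commands": [0.006,0,0,0,0,8.5,0.012,-0.001,0,0,0,17,0.018,-0.002,0,0,0,25.5,0.024,-0.003,0,0,0,34,0.028,-0.004,0,0,0,42.5,0.032,-0.004,0,0,0,51,0.032,-0.004,0,0,0,59.5,0.032,-0.004,0,0,0,68,0.032,-0.004,0,0,0,76.5,0.032,-0.004,0,0,0,85],
  "jaw": 35,
  "grip_force": 20
}}

```text
t: 9.4
tcp_pos: [0.5698, -0.2206, 0.1347]
tool_rot: [0.658, 0.753, 0.0, 0.001]
force: [0.5, -0.3, 0.1]
finger_gap: 0.351
gripper_force: 0.0
```

Request:
{"api": "step_arm", "payload": {
  "commands": [0,0,0,0,0,8.5,0,0,0,0,0,17,0,0,0,0,0,25.5,0,0,0,0,0,33,0,0,0,0,0,37,0,0,0,0,0,37,0,0,0.01,0,0,37,0,0,0.025,0,0,37,0,0,0.035,0,0,37,0,0,0.035,0,0,37]
}}

```text
t: 10.4
tcp_pos: [0.5683, -0.221, 0.0964]
tool_rot: [0.861, 0.508, -0.001, -0.002]
force: [-0.6, 0.2, 0.2]
finger_gap: 0.351
gripper_force: 0.0
```

```bash
python3 - <<'E'
from h import *
a,c=snap("wrist","w4")
s=manip.sense();print(s["finger_gap"],s["q"].round(2),s["tcp_pos"])
goto([.5685,-.2208,.054],np.radians(60.5))
for X in ([.5685,-.2208,.063],[.5685,-.2208,.049]): print(w2pix(c,X))
E
```

```text
0.34866428734612426 [-0.55  0.68  1.58  0.    0.89 -0.05] [ 0.56901233 -0.22141679  0.09729884]
t 10.45 shift mm [ 0.3 -0.6 43.3] turn [-0.1 -0.   0.5]
[273.46406873 234.92460769]
[273.58601434 227.74567004]
```

Request:
{"api": "step_arm", "payload": {
  "commands": [0,0,0.01,0,0,0,0,0,0.02,0,0,0,0,0,0.03,0,0,0,0,0,0.037,0,0,0,0,0,0.042,0,0,0,0,0,0.043,0,0,0,0,0,0.043,0,0,0,0,0,0.043,0,0,0,0,0,0.043,0,0,0,0,0,0.043,0,0,0]
}}

```text
t: 11.45
tcp_pos: [0.5699, -0.2221, 0.0557]
tool_rot: [0.862, 0.508, 0.0, 0.0]
force: [-0.5, -0.3, 0.1]
finger_gap: 0.351
gripper_force: 0.0
```

Request:
{"api": "step_arm", "payload": {
  "commands": [0,0,0,0,0,0,0,0,0,0,0,0,0,0,0,0,0,0,0,0,0,0,0,0,0,0,0,0,0,0,0,0,0,0,0,0,0,0,0,0,0,0,0,0,0,0,0,0,0,0,0,0,0,0,0,0,0,0,0,0],
  "jaw": 0,
  "grip_force": 30
}}

```text
t: 12.45
tcp_pos: [0.5696, -0.222, 0.0556]
tool_rot: [0.862, 0.508, -0.0, -0.0]
force: [-1.2, 0.7, 5.5]
finger_gap: 0.102
gripper_force: 33.2
```

Request:
{"api": "step_arm", "payload": {
  "commands": [0,0,0,0,0,7,0,0,0,0,0,14,0,0,0,0,0,21,0,0,0,0,0,28,0,0,0,0,0,35,0,0,0,0,0,42,0,0,0,0,0,49,0,0,0,0,0,56,0,0,0,0,0,60,0,0,0,0,0,60]
}}

```text
t: 13.45
tcp_pos: [0.5682, -0.2202, 0.0556]
tool_rot: [1.0, 0.008, -0.002, -0.002]
force: [-4.3, 4.3, 8.9]
finger_gap: 0.104
gripper_force: 33.5
```

Request:
{"api": "step_arm", "payload": {
  "commands": [0,0,0,0,0,0,0,0,0,0,0,0,0,0,0,0,0,0,0,0,0,0,0,0,0,0,0,0,0,0,0,0,-0.005,0,0,0,0,0,-0.02,0,0,0,0,0,-0.045,0,0,0,0,0,-0.065,0,0,0,0,0,-0.075,0,0,0],
  "jaw": 40
}}

```text
t: 14.45
tcp_pos: [0.571, -0.2228, 0.1335]
tool_rot: [1.0, 0.009, 0.002, 0.001]
force: [0.4, -0.0, -0.6]
finger_gap: 0.396
gripper_force: 0.0
```

```bash
python3 - <<'E'
from h import *
a,c=snap("wrist","w5");s=manip.sense();print(s["tcp_pos"],s["q"].round(2))
u=w2pix(c,[.5692,-.2209,.05]);print(u)
x0=int(u[0]-80);y0=int(np.clip(u[1]-60,0,300));print(x0,y0)
b,cb=snap("side","side5")
q=cv2.resize(a[y0:y0+120,x0:x0+160],(640,480),interpolation=cv2.INTER_CUBIC)
m=np.hstack([q,np.zeros((480,160,3),np.uint8)])
m=np.vstack([m,np.zeros((120,800,3),np.uint8)])
m[440:600,640:800]=cv2.resize(a[::1,70:490],(160,160))
m[:160,640:800]=cv2.resize(b[255:315,290:350],(160,160),interpolation=cv2.INTER_CUBIC)
cv2.imwrite("pics/m2.png",m)
E
```

```text
[ 0.57139162 -0.22296705  0.13429844] [-0.55  0.63  1.55 -0.    0.95  1.  ]
[269.09340533 217.23470692]
189 157
```

View pics/m2.png

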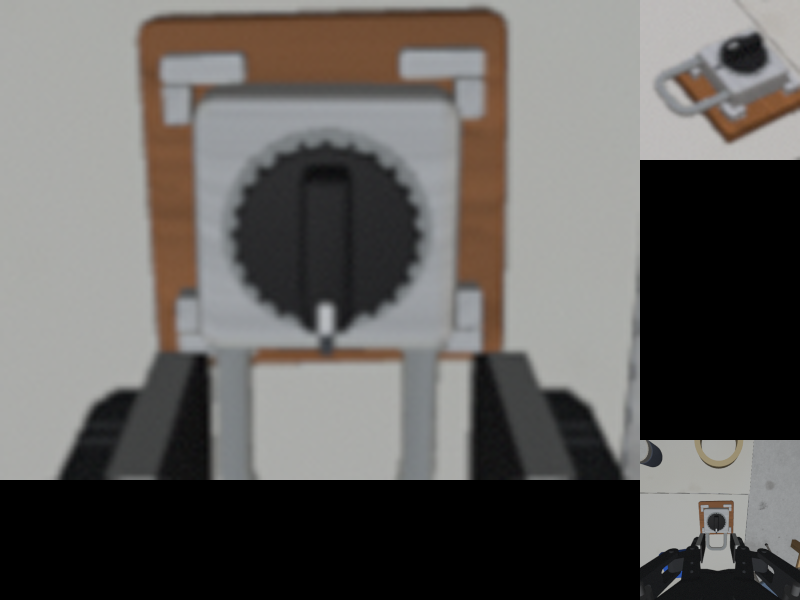

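The pointer at (325,320) lines up with the index mark at (326,345): the dial is at 0. Next I'll hook the shut fingers, turned 90°, inside the U and pull.

```bash
python3 - <<'E'
from h import *
goto([.5212,-.2232,.026],np.radians(92.7))
E
```

```text
t 14.55 shift mm [-50.1  -0.7 106.6] turn [  0.3  -0.1 -91.7]
```

Request:
{"api": "step_arm", "payload": {
  "commands": [-0.01,0,0,0,0,-8.5,-0.02,0,0,0,0,-17,-0.03,0,0,0,0,-25.5,-0.04,0,0,0,0,-34,-0.048,0,0,0,0,-42.5,-0.05,-0.001,0,0,0,-51,-0.05,-0.001,0,0,0,-59.5,-0.05,-0.001,0,0,0,-68,-0.05,-0.001,0,0,0,-76.5,-0.05,-0.001,0,0,0,-85],
  "jaw": 0
}}

```text
t: 15.55
tcp_pos: [0.519, -0.2215, 0.1294]
tool_rot: [0.729, 0.684, -0.0, -0.001]
force: [-1.2, 0.3, -0.7]
finger_gap: 0.003
gripper_force: 0.0
```

Request:
{"api": "step_arm", "payload": {
  "commands": [0,0,0,0,0,-6.5,0,0,0,0,0,-6.5,0,0,0.01,0,0,-6.5,0,0,0.025,0,0,-6.5,0,0,0.035,0,0,-6.5,0,0,0.04,0,0,-6.5,0,0,0.04,0,0,-6.5,0,0,0.04,0,0,-6.5,0,0,0.04,0,0,-6.5,0,0,0.04,0,0,-6.5]
}}

```text
t: 16.55
tcp_pos: [0.52, -0.2221, 0.0909]
tool_rot: [0.692, 0.722, 0.0, 0.001]
force: [0.9, -0.1, 0.2]
finger_gap: 0.003
gripper_force: 0.0
```

```bash
python3 - <<'E'
from h import *
s=manip.sense();print(s["tcp_pos"],s["finger_gap"])
goto([.5212,-.2232,.026],np.radians(92.7))
E
```

```text
[ 0.51996995 -0.22208322  0.0908574 ] 0.002879674042684603
t 16.55 shift mm [-1.1  1.1 64.9] turn [ 0.1  0.  -0.2]
```

Request:
{"api": "step_arm", "payload": {
  "commands": [-0.001,0.001,0.01,0,0,0,-0.001,0.001,0.02,0,0,0,-0.001,0.001,0.03,0,0,0,-0.001,0.001,0.038,0,0,0,-0.001,0.001,0.046,0,0,0,-0.001,0.001,0.053,0,0,0,-0.001,0.001,0.06,0,0,0,-0.001,0.001,0.064,0,0,0,-0.001,0.001,0.064,0,0,0,-0.001,0.001,0.064,0,0,0]
}}

```text
t: 17.55
tcp_pos: [0.5208, -0.2229, 0.0264]
tool_rot: [0.692, 0.722, 0.0, 0.0]
force: [0.7, -0.9, 0.0]
finger_gap: -0.003
gripper_force: 0.0
```

Request:
{"api": "step_arm", "payload": {
  "commands": [0,-0.003,0,0,0,0,0,-0.006,0,0,0,0,0,-0.009,0,0,0,0,0,-0.012,0,0,0,0,0,-0.015,0,0,0,0,0,-0.018,0,0,0,0,0,-0.021,0,0,0,0,0,-0.024,0,0,0,0,0,-0.026,0,0,0,0,0,-0.026,0,0,0,0]
}}

```text
t: 18.55
tcp_pos: [0.4942, -0.224, 0.0263]
tool_rot: [0.692, 0.722, -0.0, -0.0]
force: [0.9, 0.2, -0.1]
finger_gap: 0.001
gripper_force: 0.5
```

Request:
{"api": "step_arm", "payload": {
  "commands": [0,-0.001,0,0,0,0,0,-0.002,0,0,0,0,0,-0.003,0,0,0,0,0,-0.004,0,0,0,0,0,-0.005,0,0,0,0,0,-0.006,0,0,0,0,0,-0.006,0,0,0,0,0,-0.006,0,0,0,0,0,-0.006,0,0,0,0,0,-0.006,0,0,0,0]
}}

```text
t: 19.55
tcp_pos: [0.4912, -0.2254, 0.0267]
tool_rot: [0.692, 0.722, 0.001, 0.003]
force: [6.0, -0.1, -0.8]
finger_gap: -0.001
gripper_force: 3.0
```

Request:
{"api": "step_arm", "payload": {
  "commands": [0,-0.001,0,0,0,0,0,-0.002,0,0,0,0,0,-0.003,0,0,0,0,0,-0.004,0,0,0,0,0,-0.004,0,0,0,0,0,-0.004,0,0,0,0,0,-0.004,0,0,0,0,0,-0.004,0,0,0,0,0,-0.004,0,0,0,0,0,-0.004,0,0,0,0]
}}

```text
t: 20.55
tcp_pos: [0.4908, -0.2259, 0.027]
tool_rot: [0.692, 0.721, 0.003, 0.006]
force: [15.6, 4.0, -3.4]
finger_gap: 0.001
gripper_force: 6.6
```

```bash
python3 - <<'E'
from h import *
b,cb=snap("side","side6");a,ca=load("side1")
# shackle position check in world via side view: project bow expected
c,s=np.cos(.047),np.sin(.047)
for d in (0,.022):
  print(d,[w2pix(cb,[.5692-c*(.072+d),-.2209-s*(.072+d),.034]).round(1)])
m=np.hstack([cv2.resize(x[250:310,275:350],(400,320),interpolation=cv2.INTER_CUBIC) for x in (a,b)])
cv2.imwrite("pics/m3.png",m)
E
```

```text
0 [array([299.7, 292.7])]
0.022 [array([290.9, 296.8])]
```

View pics/m3.png

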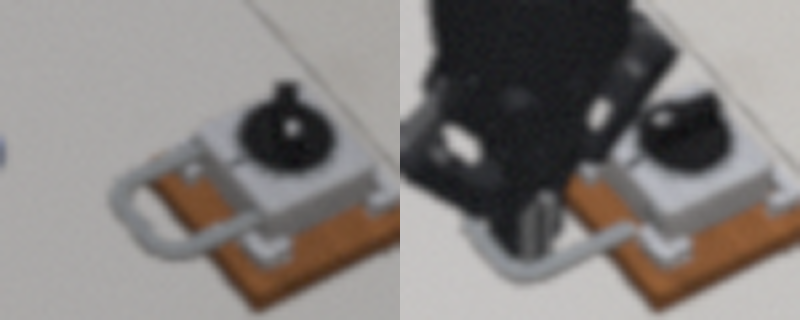

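The shackle is out at its stop (bow at right-crop (500,270), about 9 px farther out than before) and the dial is still aligned. I'll release it, lift clear, turn back and grip the body.

Request:
{"api": "step_arm", "payload": {
  "commands": [0,0.006,0,0,0,0,0,0.015,0,0,0,0,0,0.02,-0.01,0,0,0,0,0.02,-0.03,0,0,0,0,0.025,-0.06,0,0,8.5,0,0.035,-0.09,0,0,17,0,0.05,-0.105,0,0,25.5,0,0.06,-0.11,0,0,34,0,0.07,-0.11,0,0,42.5,0,0.08,-0.11,0,0,51]
}}

```text
t: 21.6
tcp_pos: [0.5642, -0.2206, 0.1372]
tool_rot: [0.936, 0.351, -0.001, -0.0]
force: [-0.9, -0.0, -0.2]
finger_gap: -0.004
gripper_force: 0.0
```

```bash
python3 - <<'E'
from h import *
goto([.5690,-.2209,.12],np.radians(2.7))
_,ca=load("scene1");_,cb=load("side3")
print(pix2w(cb,(284.4,188.7),.097),pix2w(cb,(288,187.5),.097),pix2w(cb,(280.75,190),.097),pix2w(ca,(260,196.5),.097))
E
```

```text
t 21.6 shift mm [ 3.4  3.4 17.2] turn [-0.   0.1 38.5]
[0.60809202 0.04624578 0.097     ] [0.61875165 0.04651145 0.097     ] [0.59719061 0.04566046 0.097     ] [0.61196555 0.03022528 0.097     ]
```

Request:
{"api": "step_arm", "payload": {
  "commands": [0,0,0,0,0,8.5,0,0,0,0,0,17,0,0,0,0,0,25.5,0,0,0,0,0,34,0,0,0,0,0,38,0,0,0,0,0,38,0,0,0,0,0,38,0,0,0,0,0,38,0,0,0,0,0,38,0,0,0,0,0,38],
  "jaw": 100,
  "grip_force": 60
}}

```text
t: 22.6
tcp_pos: [0.5646, -0.2209, 0.1363]
tool_rot: [1.0, 0.031, -0.0, -0.0]
force: [0.8, 0.3, 0.4]
finger_gap: 1.001
gripper_force: 0.0
```

```bash
python3 - <<'E'
from h import *
goto([.5687,-.2209,.021],np.radians(2.7)); print(manip.sense()["finger_gap"],manip.sense()["tcp_pos"])
E
```

```text
t 22.6 shift mm [  4.2   0.3 115.3] turn [-0.   0.   0.8]
1.0010712917550664 [ 0.56456438 -0.22088395  0.13631707]
```

Request:
{"api": "step_arm", "payload": {
  "commands": [0.002,0,0.015,0,0,0.8,0.004,0,0.03,0,0,0.8,0.004,0,0.045,0,0,0.8,0.004,0,0.06,0,0,0.8,0.004,0,0.075,0,0,0.8,0.004,0,0.09,0,0,0.8,0.004,0,0.102,0,0,0.8,0.004,0,0.11,0,0,0.8,0.004,0,0.114,0,0,0.8,0.004,0,0.114,0,0,0.8]
}}

```text
t: 23.6
tcp_pos: [0.5685, -0.2206, 0.0219]
tool_rot: [1.0, 0.024, -0.0, -0.0]
force: [-0.1, 0.7, -0.1]
finger_gap: 1.005
gripper_force: 0.0
```

Request:
{"api": "step_arm", "payload": {
  "commands": [0,0,0,0,0,0,0,0,0,0,0,0,0,0,0,0,0,0,0,0,0,0,0,0,0,0,0,0,0,0,0,0,0,0,0,0,0,0,0,0,0,0,0,0,0,0,0,0,0,0,0,0,0,0,0,0,0,0,0,0],
  "jaw": 0
}}

```text
t: 24.6
tcp_pos: [0.5693, -0.2208, 0.0235]
tool_rot: [1.0, 0.023, 0.001, 0.0]
force: [-0.8, 1.3, 5.9]
finger_gap: 0.64
gripper_force: 66.8
```

Request:
{"api": "step_arm", "payload": {
  "commands": [0,0,-0.003,0,0,0,0,0,-0.01,0,0,0,0,0,-0.02,0,0,0,0,0,-0.035,0,0,0,0,0,-0.055,0,0,0,0,0,-0.08,0,0,0,0,0,-0.105,0,0,0,0,0,-0.125,0,0,0,0,0,-0.14,0,0,0,0,0,-0.145,0,0,0]
}}

```text
t: 25.6
tcp_pos: [0.5691, -0.2211, 0.1702]
tool_rot: [1.0, 0.024, 0.001, 0.001]
force: [0.1, 0.0, -3.7]
finger_gap: 0.638
gripper_force: 65.8
```

```bash
python3 - <<'E'
from h import *
s=manip.sense();print(s["finger_gap"],s["gripper_force"],s["force"],s["ft_torque"],s["q"].round(2))
goto([.606,.042,.155],np.radians(2.7))
E
```

```text
0.6378102852665314 65.82228899002075 [ 0.10335766  0.04034927 -3.69042404] [-0.02832993 -0.08771652 -0.0036216 ] [-0.55  0.58  1.53 -0.    1.03  0.97]
t 25.6 shift mm [  49.2 -261.1   14.8] turn [ 0.1 -0.2  0. ]
```

Request:
{"api": "step_arm", "payload": {
  "commands": [0.003,-0.015,0,0,0,0,0.009,-0.045,0,0,0,0,0.016,-0.08,0,0,0,0,0.023,-0.115,0,0,0,0,0.03,-0.15,0,0,0,0,0.036,-0.185,0,0,0,0,0.042,-0.215,0,0,0,0,0.046,-0.24,0,0,0,0,0.048,-0.255,0.005,0,0,0,0.049,-0.261,0.01,0,0,0]
}}

```text
t: 26.6
tcp_pos: [0.6042, 0.0445, 0.1561]
tool_rot: [1.0, 0.025, -0.001, -0.0]
force: [-1.2, 0.4, -4.0]
finger_gap: 0.642
gripper_force: 65.7
```

Request:
{"api": "step_arm", "payload": {
  "commands": [0,0,0.005,0,0,0,0,0,0.01,0,0,0,0,0,0.01,0,0,0,0,0,0.01,0,0,0,0,0,0.01,0,0,0,0,0,0.01,0,0,0,0,0,0.01,0,0,0,0,0,0.01,0,0,0,0,0,0.01,0,0,0,0,0,0.01,0,0,0]
}}

```text
t: 27.6
tcp_pos: [0.6053, 0.0424, 0.1474]
tool_rot: [1.0, 0.024, 0.0, 0.0]
force: [-0.6, -0.5, -4.1]
finger_gap: 0.638
gripper_force: 65.7
```

```bash
python3 - <<'E'
from h import *
s=manip.sense();print(s["tcp_pos"],s["finger_gap"],s["gripper_force"],s["force"],abs(s["qd"]).max())
a,cb=snap("side","side7")
# lock and hasp check without viewing is by numbers: silver/dial pixel prediction
print([w2pix(cb,[.606,.042,z]).round(1) for z in (.097,.147,.19)])
cv2.imwrite("pics/fin.png",cv2.resize(a[110:230,210:370],(800,600),interpolation=cv2.INTER_CUBIC))
E
```

```text
[0.60530133 0.04241715 0.14737338] 0.6376162444993408 65.69713711738586 [-0.56789631 -0.48545805 -4.09083956] 0.0016061863126345217
[array([284.5, 189.8]), array([284.7, 173.4]), array([284.8, 158.5])]
```

```bash
python3 -c "
from station import manip
print(manip.sign_off())"
```

```text
the job is handed in; nothing more can be done
None
```

The job is handed in, but the sign-off reported no verdict: by force and camera checks the drawer is home, the dial on its mark and the shackle out to its stop; by position readings only (my 10 pictures were used up), the padlock is held still and level about 45 mm above the hasp eyes.

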